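# Refit a coolant strainer and hold its access panel shut

### The arm

A 6-joint arm with a two-finger parallel gripper is mounted at the origin on a cart in front of the work surface, level with it; the furniture and walls round the work are solid. World frame = base frame: x ahead of the robot, y to its left, z up, the work surface at z = 0. Lengths are in m, angles in rad, forces in N, time in s.
With the tool pointing down it reaches from about 0.375 to 0.9 m from the base axis. Payload 3.1 kg.
Tool frame: the origin (TCP) lies between the finger pads; the fingertips stand robot.finger_overhang ahead of it and the grasp point (between the pads) lies 3 mm ahead of it (robot.finger_overhang is the distance from the TCP to the fingertips, in m); z points along the fingers, y is the line along which they close (so a half turn about z gives the same grasp; the last joint's range is limited). The gripper opens to 87 mm and grips with 3 to 60 N. Pads are 19 mm wide; open, the fingers measure 117 mm over their backs; the gripper's body (75 mm by 190 mm) begins 51 mm behind the grasp point.
Start: joints at [0.996, 0.527, 1.433, -0, 1.181, -0.178], TCP at [0.242, 0.576, 0.245] pointing down, gripper open.
Joint ranges: [-3.08, 3.08], [-0.75, 2.2], [0.22, 2.44], [-1.43, 4.57], [0, 2.65], [-2.85, 2.85]. Speed limits (rad/s): [2.79, 2.79, 3.14, 3.14, 3.14, 3.14].

### API

Orientations are given as a unit quaternion [x, y, z, w].
In Python, from rig import get_obs, vision, hand_in, nets, robot gives the robot as it stands.
- The arm moves only by the tool apply_moves, never from a script. Its argument "series" is a list of rows, each an object with "offset": the shift along the world's x, y, z in cm, a list of three; "rot": the turn, a rotation vector about the world's x, y, z in degrees, a list of three. A call has 1 to 20 rows; each row is the pose to reach, as a shift and turn from the pose commanded when the call began; what a row does not reach only later rows make up. A row lasts 1/10 s, in which the tool goes at most 50 mm and 8.59 degrees, less where a joint would pass 70% of its speed; a pose out of reach is approached as far as the arm can. A call with a gripper value outside its range is refused whole. "hand" is the opening, from 0 (shut) to 1 (fully open), set as the call begins (left out, the last holds). The fingers move at their own pace and stop on an object; "newtons" is the grip in N (left out, the last holds). Time passes only in rows, so rows that repeat a pose let the fingers close. It gives the time, the measured TCP pose, the force, the opening and the grip force at its end, in the units of the state.
- get_obs(): the state, without advancing time (a new reading comes with each control period).
- vision.camera(name): name is "scene" or "top" or "wrist"; returns the picture (420x560x3 uint8, red, green, blue); there is no depth.
- vision.calibration(name): a dict with "K" (3x3 intrinsics, pixels), "R" (3x3) and "t" (3): a world point X has camera coordinates R X + t. Camera axes: x right, y down, z forward; pixel columns grow to the right and rows downward; lengths in m; the calibration is good to about 2 mm. The wrist camera is an equidistant fisheye: a pixel r from the principal point sees the ray r / f radians off the axis. A picture is of the moment at which its call begins: read the wrist's pose just before it. calibration takes no time and is no camera call; for the wrist camera it gives the pose at the moment of the call.
- hand_in(): hands the job in; it is judged then, once.
Trained networks look in the newest picture that a camera, given by its name, has taken for a name from the list of things; names that differ only in an ending like _2 or _b are one class to them, and where a whole thing is asked for, a point or a joint stands for the part that bears it (a point fixed in the world has none). Each returns a list of dicts, best first, with "conf" (0 to 1); they miss things now and then, are a little off and sometimes report something else, mostly with a low value. They report only what shows in the picture. A call takes as long as a camera call. They do not tell look-alikes from the thing itself.
- nets.search_frame(camera, query): "centre" ([x, y, z] in m, in world coordinates, good to about 4 mm: the middle of the surface that is visible of it).
- nets.spot_point(camera, query): "centre" ([x, y, z] in m, in world coordinates, good to about 4 mm: a listed point, or the origin of a listed thing).
The state is a dict: "time": time; "q": joint angles; "joint_velocities": joint speeds; "joint_torque": joint torques, N m; "position": TCP position; "tool_rot": TCP orientation; "ft_force": force on the tool from outside, world axes, zero at the start; "moment": the same for the moment, N m; "grip_width": finger opening in m; "grip_force": force on a finger pad.
Only numpy, scipy, OpenCV 4.12 (cv2) and the standard library are available. Lean on these libraries where they do the work, as an engineer would, in place of code of your own. Each camera call takes 0.05 s, during which the arm holds its last target. There are 200 camera calls.

### The job

Nest the loose brass strainer cup upright in the steel basket inside the grey strainer housing and let go of it. Then turn the orange quarter-turn bar on the housing until it lines up with the two red marks and let go of it. Then fit the aluminium access panel over the bar (through its slot) and the dowel (through its round hole), press it fully home against the springy gasket, and finish while still holding it pressed there for a colleague to lock; leave the tools lying around undisturbed.

Things in the scene. Friction and masses are not known exactly. Their poses are not given: they have to be found in the camera images.
- housing: Fixed grey cast housing, 150 (x) x 210 (y) x 100 (z) mm, brass pipe ports on its -x face. Origin: centre of its underside, z up. Top face 100 mm above it, with a 96x96 mm open well in the middle (steel basket inside), the orange bar at x=0, y=+70 mm, a steel dowel at y=-72 mm, and two red marks at x=+-42, y=+70 mm that run along x: the bar's aligned direction.
- basket_in (a point): Centre of the inner floor of the steel basket in the well, 15 mm above the housing's origin. The basket is 29 mm in inner radius at its floor, 37 mm at its rim; the rim is 70 mm above the housing's origin (30 mm below the top face). Basket and cup are tapered alike.
- strainer_cup: Loose brass cup with dark dots, 0.16 kg, tapered: outer radius 26 mm at the bottom, 33.5 at the rim, 52 high. Origin: centre of underside; starts upright on the bench. Over its mouth a steel grip bar along the cup's x: 61 mm long, 10 wide (y), 12 tall, centre 73 mm above the origin, on posts at both ends, open below. Nested, it stands on the basket floor, bar top 6 mm below the housing's top face.
- quarter_turn (a joint): Angle (rad) of the orange bar about the vertical, positive counter-clockwise from above. 0: bar along the housing's x axis, in line with the red marks and the panel's slot. Starts at 0.8 to 1.45; range -0.5 to 1.75; no click or stop at 0; stays where it is left (friction 0.04 N m).
- bar_head (a point): Centre of the orange bar head, on its turning axis at housing x=0, y=+70 mm, 117 mm above the housing's origin. The bar is 34 mm long (along this point's x), 10 mm wide and 16 mm tall (from 9 to 25 mm above the top face), on a thin round neck.
- dowel_top (a point): Top of the fixed steel dowel on the housing (10 mm diameter, tapered tip, 20 mm high above the top face).
- frame_seat (a point): Point at the centre of the unpressed gasket's upper plane, 106 mm above the housing's origin.
- access_panel: Loose aluminium panel, 0.28 kg, plate 120 (x) x 180 (y) x 6 mm with a black bridge handle. Origin: centre of the plate's underside; z up; starts flat on the bench. A 42x17 mm slot (long along x) at y=+70 mm clears the orange bar only if aligned; a 16 mm round hole at y=-72 mm takes the dowel. Fitted, its axes point as the housing's and its centre is over the housing's (play about 3 mm).
- panel_handle (a point): Centre of the panel's handle bar, 38 mm above the panel's underside over its centre. The bar runs along the panel's y: 76 mm long, 13 mm wide (x), 14 mm tall, with 25 mm of open space between it and the plate between two posts 64 mm apart.
- gasket (a joint): How far the black gasket is pressed (m). Rectangular ring, outer 118x178 mm, 6 mm wide, its top 6 mm above the housing's top face at 0; 0.005 is fully home at a hard stop (panel underside 101 mm above the housing's origin). Spring 3.6 N preload, then 2.4 N per mm, to 15.6 N; the panel's weight alone does not press it home; it springs back when let go.
- tape_rule: Bystander: yellow tape measure 36x81x64 mm at the back. Leave alone.
- big_spanner: Bystander: steel combination spanner 25x184x8 mm lying near the front edge. Leave alone.
- black_marker: Bystander: white marker pen with a dark cap, 14x132x16 mm, lying near the front edge. Leave alone.
- slide_caliper: Bystander: digital caliper 71x210x14 mm lying at the right. Leave alone.
- ball_bearing: Bystander: ball bearing, 42 mm across, 12 mm high, lying at the back right. Leave alone.
Mind the look-alikes: they are no part of the job. Leave any pink or turquoise look-alike of the strainer_cup alone.

How it is judged:
On the way, in this order (a step that is already met when the one before it is completed fails the run):
1. the strainer cup stands nested in the basket, upright and let go of (horizontal distance between strainer_cup and basket_in below 0.006 m and z of strainer_cup in the frame of basket_in below 0.004 m and angle between strainer_cup's own z axis and vertical below 0.1 rad and contact force between the fingers and strainer_cup below 0.1 N and linear speed of strainer_cup below 0.02 m/s), for 0.2 s.
2. the orange bar is lined up with the red marks (within 0.15 rad) and let go of (value of joint quarter_turn between -0.15 and 0.15 rad and horizontal distance between strainer_cup and basket_in below 0.006 m and z of strainer_cup in the frame of basket_in below 0.004 m and angle between strainer_cup's own z axis and vertical below 0.1 rad and contact force between the fingers and quarter_turn below 0.1 N), for 0.2 s.
At the end, for the whole second after the job is handed in: Cup nested in the basket (6 mm of centre, 4 mm of floor, upright), bar aligned (0.15 rad), and the robot still holds the panel pressed for the last second: centred within 6 mm, square (0.09 rad), flat, gasket pressed over 4 of its 5 mm with more than 8 N (horizontal distance between strainer_cup and basket_in below 0.006 m and z of strainer_cup in the frame of basket_in below 0.004 m and angle between strainer_cup's own z axis and vertical below 0.1 rad and value of joint quarter_turn between -0.15 and 0.15 rad and value of joint gasket above 0.004 m and contact force between access_panel and gasket above 8 N and horizontal distance between access_panel and frame_seat below 0.006 m and angle between the x axis of access_panel and the x axis of housing, either way round below 0.09 rad and angle between the z axis of access_panel and the z axis of housing, either way round below 0.06 rad and contact force between any of the fingers, the arm and access_panel above 3 N); the arm keeps its last pose, push and grip.
It fails at once if a bystander tool is shoved more than 3 cm (distance of any of tape_rule, big_spanner, black_marker, slide_caliper, ball_bearing from where it was at the start of the episode above 0.03 m).
It also fails if it takes over 64 s, if anything falls off the work surface, if the arm or the gripper's body presses on something with over 40 N, if the wrist force passes 120 N, or if a joint passes its speed limit or range.

## Working session

There is one attempt and no reset: what is moved stays moved. The work goes in short steps, Python scripts to look and compute and a tool call to move; the robot and the scene stay as the last step left them, time stands still between calls to the robot, and variables do not carry over. Pictures are saved under pics/ and viewed, at most 10 in all, crops included, and the job is handed in when it is done.

Besides the shell and the picture viewer there is one more tool, called after "Call:" in YAML: its name, and indented under it one key for each argument. apply_moves: Moves the arm, as the interface text tells. Its arguments: {"type":"object","properties":{"series":{"type":"array"},"hand":{"type":"number"},"newtons":{"type":"number"}},"required":["series"]}

```bash
mkdir -p pics; ls
cat > h.py <<'E'
import numpy as np, cv2
from rig import get_obs, vision, hand_in, nets, robot
def save(cam,name,img=None):
    im=vision.camera(cam) if img is None else img
    cv2.imwrite(f'pics/{name}.png',cv2.cvtColor(im,cv2.COLOR_RGB2BGR)); return im
def proj(cam,X,c=None):
    c=c or vision.calibration(cam); K=np.array(c['K']); p=np.array(c['R'])@np.array(X)+np.array(c['t'])
    if cam=='wrist':
        r=np.hypot(p[0],p[1]); th=np.arctan2(r,p[2]); d=np.array([p[0],p[1]])/max(r,1e-9)*th
        return np.array([K[0,0]*d[0]+K[0,2],K[1,1]*d[1]+K[1,2]])
    u=K@p; return u[:2]/u[2]
def ray(cam,uv,c=None):
    c=c or vision.calibration(cam); K=np.array(c['K']); R=np.array(c['R']); t=np.array(c['t'])
    a=np.array([(uv[0]-K[0,2])/K[0,0],(uv[1]-K[1,2])/K[1,1]])
    if cam=='wrist':
        th=np.hypot(*a); d=np.r_[a/max(th,1e-9)*np.sin(th),np.cos(th)]
    else: d=np.r_[a,1.]
    return -R.T@t, R.T@(d/np.linalg.norm(d))
def onz(cam,uv,z,c=None):
    o,d=ray(cam,uv,c); return o+d*(z-o[2])/d[2]
def tri(rays):
    A=sum(np.eye(3)-np.outer(d,d) for o,d in rays); b=sum((np.eye(3)-np.outer(d,d))@o for o,d in rays); return np.linalg.solve(A,b)
E
python3 - <<'E'
from h import *
print(robot.finger_overhang, get_obs()['tool_rot'])
a=save('scene','s0');b=save('top','t0')
for cam in('scene','top'):
    for q in ['strainer_cup','basket_in','bar_head','dowel_top','frame_seat','access_panel','panel_handle','housing']:
        print(cam,q,[(np.round(r['centre'],3).tolist(),round(r['conf'],2),proj(cam,r['centre']).round().tolist()) for r in nets.spot_point(cam,q)[:4]])
cv2.imwrite('pics/st.png',cv2.resize(cv2.cvtColor(np.vstack([a]),cv2.COLOR_RGB2BGR),(800,600)))
cv2.imwrite('pics/tt.png',cv2.resize(cv2.cvtColor(b,cv2.COLOR_RGB2BGR),(800,600)))
E
```

```text
pics
0.022 [ 1.97098886e-01  9.80383015e-01 -1.01476603e-03 -3.78495931e-04]
scene strainer_cup [([0.375, 0.316, 0.001], 0.92, [142.0, 249.0]), ([0.616, 0.224, -0.003], 0.64, [195.0, 194.0]), ([0.495, 0.298, -0.0], 0.62, [161.0, 219.0]), ([0.567, 0.405, -0.001], 0.61, [138.0, 196.0])]
scene basket_in [([0.532, 0.019, 0.015], 0.62, [249.0, 221.0])]
scene bar_head [([0.549, -0.05, 0.125], 0.46, [271.0, 199.0]), ([0.514, 0.086, 0.116], 0.44, [224.0, 203.0])]
scene dowel_top [([0.545, -0.05, 0.124], 0.89, [271.0, 200.0])]
scene frame_seat [([0.532, 0.02, 0.108], 0.9, [247.0, 203.0])]
scene access_panel [([0.498, -0.314, 0.001], 0.79, [353.0, 250.0])]
scene panel_handle [([0.501, -0.317, 0.038], 0.74, [356.0, 243.0]), ([0.345, 0.13, 0.002], 0.27, [198.0, 268.0])]
scene housing [([0.535, 0.022, 0.006], 0.62, [248.0, 222.0]), ([0.338, 0.128, -0.002], 0.51, [198.0, 271.0]), ([0.496, 0.296, -0.001], 0.28, [162.0, 219.0])]
top strainer_cup [([0.563, 0.404, -0.001], 0.75, [160.0, 211.0]), ([0.496, 0.296, 0.002], 0.66, [188.0, 227.0]), ([0.373, 0.312, 0.002], 0.59, [184.0, 260.0]), ([0.613, 0.222, -0.002], 0.48, [207.0, 196.0])]
top basket_in [([0.527, 0.02, 0.015], 0.61, [260.0, 217.0])]
top bar_head [([0.513, 0.09, 0.122], 0.48, [239.0, 220.0])]
top dowel_top [([0.548, -0.048, 0.117], 0.97, [277.0, 209.0]), ([0.344, -0.121, -0.0], 0.52, [298.0, 264.0])]
top frame_seat [([0.53, 0.017, 0.102], 0.94, [260.0, 215.0]), ([0.47, -0.543, -0.002], 0.7, [407.0, 228.0])]
top access_panel [([0.499, -0.319, -0.003], 0.69, [348.0, 222.0])]
top panel_handle [([0.501, -0.317, 0.037], 0.88, [350.0, 221.0])]
top housing [([0.533, 0.021, 0.005], 0.62, [260.0, 216.0])]
```

View pics/st.png

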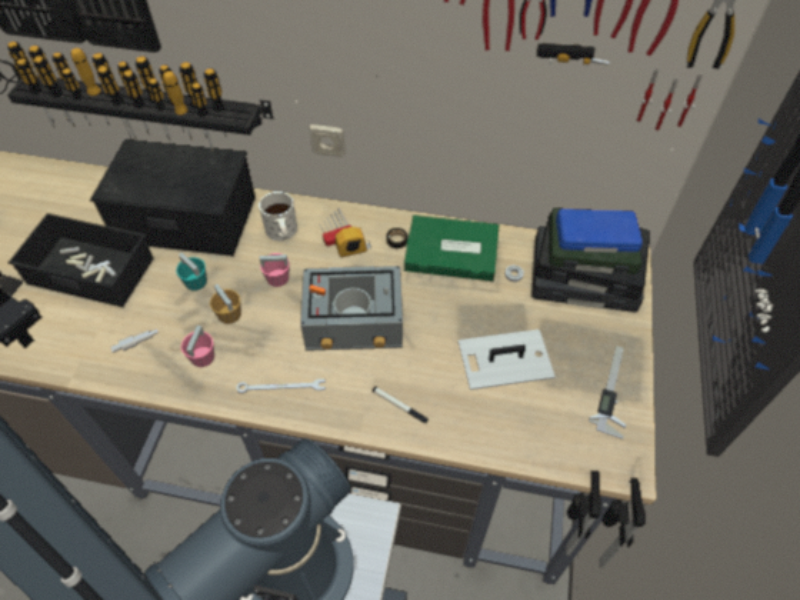

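View pics/tt.png

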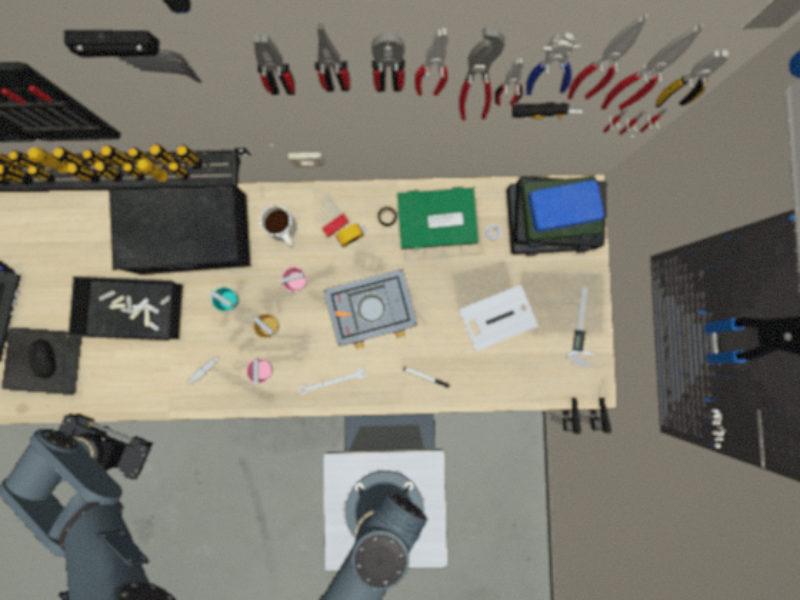

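Scene (800x600): the brass cup is at (227,305) in scene and (265,325) in top. Other cups it could be taken for, in top: turquoise (225,299), pink (293,279) and pink (260,371). I choose the brass one at about world (0.496, 0.297). The panel is at (498,317) with its slot end to the left, and the housing is at (370,307).

Call:
apply_moves:
  series:
    - {"offset":[3,-4,0],"rot":[0,0,0]}
    - {"offset":[6,-8,0],"rot":[0,0,0]}
    - {"offset":[9,-12,0],"rot":[0,0,0]}
    - {"offset":[12,-16,0],"rot":[0,0,0]}
    - {"offset":[15,-20,0],"rot":[0,0,0]}
    - {"offset":[18,-24,0],"rot":[0,0,0]}
    - {"offset":[21,-26,0],"rot":[0,0,0]}
    - {"offset":[22,-27,0],"rot":[0,0,0]}
    - {"offset":[22,-27,0],"rot":[0,0,0]}

```text
time: 1.8
position: [0.4629, 0.3053, 0.2446]
tool_rot: [0.199, 0.98, 0.0, 0.0]
ft_force: [-0.5, 1.2, 0.1]
grip_width: 0.0872
grip_force: 0.0
```

Run:
```python
from h import *
im=save('wrist','w1'); c=vision.calibration('wrist')
o=get_obs(); print(o['time'],np.round(o['position'],4),np.round(o['tool_rot'],3), o['q'])
print('cam',-np.array(c['R']).T@c['t'], np.array(c['K'])[0,0])
for q in ['strainer_cup']:
    for f in (nets.spot_point,nets.search_frame):
        print(q,[(np.round(r['centre'],3).tolist(),round(r['conf'],2),proj('wrist',r['centre'],c).round().tolist()) for r in f('wrist',q)[:4]])
u=proj('wrist',[.496,.297,.07],c).astype(int); print(u)
x0,y0=max(0,u[0]-110),max(0,u[1]-80)
cr=im[y0:y0+160,x0:x0+220]; print(x0,y0)
save('','w1c',cv2.resize(cr,None,fx=3.5,fy=3.5,interpolation=cv2.INTER_CUBIC))
```

```text
1.85 [0.4614 0.3063 0.2444] [ 0.198  0.98   0.    -0.001] [ 3.83842279e-01  4.32117523e-01  1.61256142e+00  8.32108395e-04
  1.09775833e+00 -7.88831021e-01]
cam [0.39273486 0.33529646 0.38437058] 325.19226210127806
strainer_cup [([0.566, 0.402, -0.003], 0.93, [379.0, 229.0]), ([0.378, 0.314, -0.001], 0.82, [258.0, 117.0]), ([0.492, 0.301, 0.001], 0.68, [286.0, 208.0]), ([0.606, 0.222, -0.001], 0.66, [265.0, 302.0])]
strainer_cup [([0.494, 0.299, 0.041], 0.97, [285.0, 220.0]), ([0.375, 0.318, 0.039], 0.85, [258.0, 112.0]), ([0.563, 0.405, 0.036], 0.76, [390.0, 236.0]), ([0.612, 0.211, 0.035], 0.64, [257.0, 323.0])]
[284 230]
174 150
```

View pics/w1c.png

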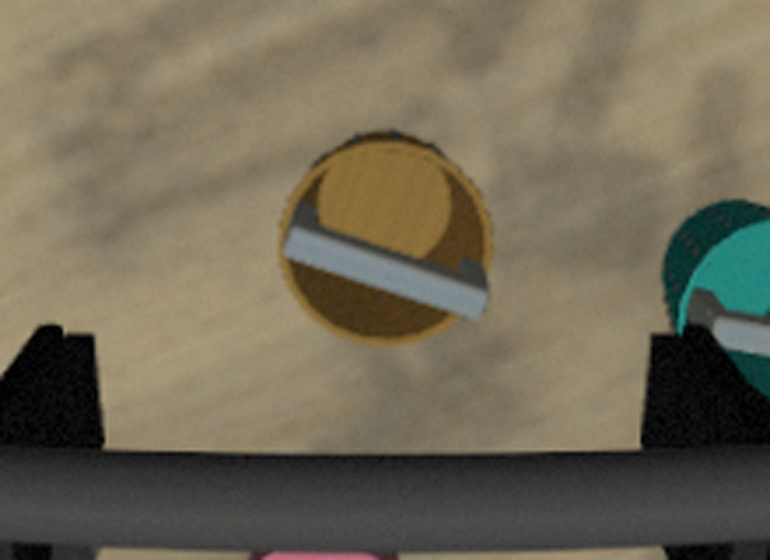

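The crop shows the brass cup with its steel grip bar, whose top face runs from (291,238) to (482,304). Turquoise is at the right edge.

Run:
```python
from h import *
c=vision.calibration('wrist')
P=[np.array(p)/3.5+[174,150] for p in [(291,238),(482.5,304),(387,271)]]
Q=[onz('wrist',p,.079,c) for p in P]; print(np.round(Q,4)); d=Q[1]-Q[0]; print(np.linalg.norm(d),np.degrees(np.arctan2(d[1],d[0]))%180)
import json; np.save('r1.npy',np.array(ray('wrist',P[2],c)))
from scipy.spatial.transform import Rotation as R
r=R.from_quat(get_obs()['tool_rot']).as_matrix(); print(np.degrees(np.arctan2(r[1,1],r[0,1])))
```

```text
[[0.469  0.279  0.079 ]
 [0.5083 0.3216 0.079 ]
 [0.4884 0.3001 0.079 ]]
0.05794809173701658 47.32684932738856
67.33634203145965
```

Call:
apply_moves:
  series:
    - {"offset":[0.5,-0.1,-1],"rot":[0,0,8]}
    - {"offset":[1,-0.2,-2],"rot":[0,0,16]}
    - {"offset":[1.5,-0.4,-3],"rot":[0,0,24]}
    - {"offset":[2,-0.5,-4],"rot":[0,0,32]}
    - {"offset":[2.5,-0.6,-5],"rot":[0,0,40]}
    - {"offset":[2.7,-0.6,-6],"rot":[0,0,48]}
    - {"offset":[2.7,-0.6,-6.5],"rot":[0,0,56]}
    - {"offset":[2.7,-0.6,-6.5],"rot":[0,0,64]}
    - {"offset":[2.7,-0.6,-6.5],"rot":[0,0,70]}
    - {"offset":[2.7,-0.6,-6.5],"rot":[0,0,70]}

```text
time: 2.95
position: [0.4869, 0.302, 0.1795]
tool_rot: [-0.402, 0.916, 0.0, -0.0]
ft_force: [0.2, -0.0, 0.1]
grip_width: 0.0868
grip_force: 0.0
```

Run:
```python
from h import *
c=vision.calibration('wrist');im=save('wrist','w2')
o=get_obs(); print(np.round(o['position'],4),np.round(o['tool_rot'],3))
u=proj('wrist',[.4885,.300,.079],c).astype(int); print(u)
x0,y0=max(0,u[0]-100),max(0,u[1]-75); print(x0,y0)
save('','w2c',cv2.resize(im[y0:y0+150,x0:x0+200],None,fx=3.5,fy=3.5,interpolation=cv2.INTER_CUBIC))
```

```text
[0.4871 0.3018 0.1795] [-0.401  0.916  0.    -0.   ]
[277 218]
177 143
```

View pics/w2c.png

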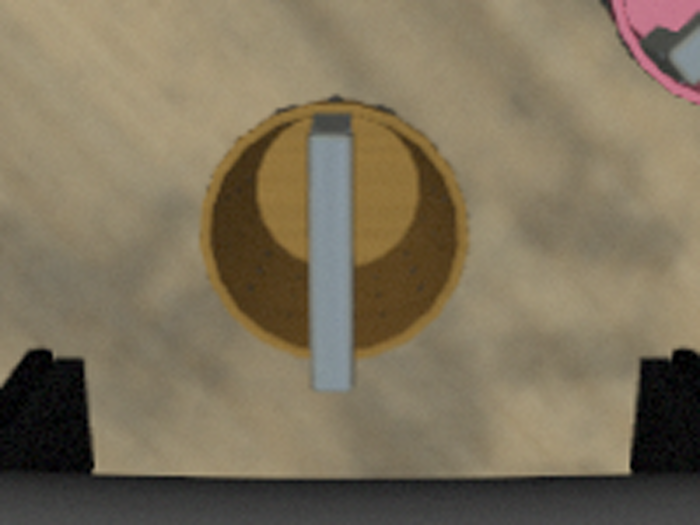

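The second view shows the bar's top face spanning (309..353, 133..390), parallel to the fingers' plane.

Run:
```python
from h import *
c=vision.calibration('wrist')
f=lambda p:np.array(p)/3.5+[177,143]
r1=np.load('r1.npy'); r2=ray('wrist',f((331.5,262)),c)
print('tri',tri([r1,r2]))
Q=[onz('wrist',f(p),.079,c) for p in [(330,133),(332,390)]]; print(np.round(Q,4)); d=Q[1]-Q[0]; print(np.linalg.norm(d),np.degrees(np.arctan2(d[1],d[0]))%180, (Q[0]+Q[1])/2)
```

```text
tri [0.49347318 0.29880378 0.06591901]
[[0.4719 0.275  0.079 ]
 [0.5124 0.3189 0.079 ]]
0.05971700771896148 47.255391854759665 [0.49212249 0.29695978 0.079     ]
```

Call:
apply_moves:
  series:
    - {"offset":[0.4,-0.4,-3],"rot":[0,0,0]}
    - {"offset":[0.4,-0.4,-6],"rot":[0,0,0]}
    - {"offset":[0.4,-0.4,-8],"rot":[0,0,0]}
    - {"offset":[0.4,-0.4,-9.4],"rot":[0,0,0]}
    - {"offset":[0.4,-0.4,-10],"rot":[0,0,0]}
    - {"offset":[0.4,-0.4,-10],"rot":[0,0,0]}
  hand: 0.6

```text
time: 3.6
position: [0.4921, 0.2967, 0.0791]
tool_rot: [-0.401, 0.916, 0.0, -0.001]
ft_force: [0.9, -0.5, 0.1]
grip_width: 0.054
grip_force: 0.0
```

Call:
apply_moves:
  series:
    - {"offset":[0,0,0],"rot":[0,0,0]}
    - {"offset":[0,0,0],"rot":[0,0,0]}
    - {"offset":[0,0,0],"rot":[0,0,0]}
    - {"offset":[0,0,0],"rot":[0,0,0]}
    - {"offset":[0,0,0],"rot":[0,0,0]}
  hand: 0
  newtons: 25

```text
time: 4.1
position: [0.4927, 0.2965, 0.0799]
tool_rot: [-0.401, 0.916, -0.0, 0.0]
ft_force: [0.5, -0.0, 0.1]
grip_width: 0.0204
grip_force: 0.0
```

Fingers are still closing; allow a bit more time, then lift straight up.

Call:
apply_moves:
  series:
    - {"offset":[0,0,0],"rot":[0,0,0]}
    - {"offset":[0,0,0],"rot":[0,0,0]}
    - {"offset":[0,0,0],"rot":[0,0,0]}

```text
time: 4.4
position: [0.4924, 0.2965, 0.0795]
tool_rot: [-0.401, 0.916, 0.0, -0.0]
ft_force: [-0.8, 0.4, -0.3]
grip_width: 0.0096
grip_force: 25.0
```

Call:
apply_moves:
  series:
    - {"offset":[0,0,3],"rot":[0,0,0]}
    - {"offset":[0,0,7],"rot":[0,0,0]}
    - {"offset":[0,0,11],"rot":[0,0,0]}
    - {"offset":[0,0,15],"rot":[0,0,0]}
    - {"offset":[0,0,15],"rot":[0,0,0]}

```text
time: 4.9
position: [0.4959, 0.2977, 0.2352]
tool_rot: [-0.401, 0.916, -0.0, 0.006]
ft_force: [0.6, 0.6, -2.1]
grip_width: 0.0098
grip_force: 25.0
```

Call:
apply_moves:
  series:
    - {"offset":[0.5,-4,1],"rot":[0,0,0]}
    - {"offset":[1,-8,1],"rot":[0,0,0]}
    - {"offset":[2,-12,1],"rot":[0,0,0]}
    - {"offset":[2.5,-16,1],"rot":[0,0,0]}
    - {"offset":[2.5,-18,1],"rot":[0,0,0]}
    - {"offset":[2.5,-18,1],"rot":[0,0,0]}
    - {"offset":[2.5,-18,1],"rot":[0,0,0]}

```text
time: 5.6
position: [0.5168, 0.1163, 0.2385]
tool_rot: [-0.4, 0.916, 0.001, -0.001]
ft_force: [-0.8, -0.1, -1.8]
grip_width: 0.0098
grip_force: 25.0
```

```bash
cat >> h.py <<'E'
def look(cam,qs,c,f=nets.spot_point):
    for q in qs: print(cam,q,[(np.round(r['centre'],4).tolist(),round(r['conf'],2),proj(cam,r['centre'],c).round().tolist()) for r in f(cam,q)[:3]])
E
python3 - <<'E'
from h import *
c=vision.calibration('wrist');im=save('wrist','w3')
o=get_obs(); print(np.round(o['position'],4),np.round(o['tool_rot'],3))
look('wrist',['basket_in','bar_head','dowel_top','frame_seat','strainer_cup'],c)
np.savez('c3.npz',**{k:np.array(c[k]) for k in('K','R','t')})
save('','w3v',cv2.resize(im,(800,600),interpolation=cv2.INTER_CUBIC))
E
```

```text
[0.5169 0.1169 0.2387] [-0.401  0.916  0.001 -0.001]
wrist basket_in [([0.5307, 0.0197, 0.0188], 0.89, [212.0, 135.0])]
wrist bar_head [([0.5121, 0.0873, 0.119], 0.84, [260.0, 184.0])]
wrist dowel_top [([0.5475, -0.0505, 0.1236], 0.65, [118.0, 97.0])]
wrist frame_seat [([0.5321, 0.0246, 0.1041], 0.85, [195.0, 144.0])]
wrist strainer_cup [([0.5124, 0.122, 0.1613], 0.69, [290.0, 231.0]), ([0.3749, 0.3155, -0.0006], 0.58, [456.0, 223.0])]
```

View pics/w3v.png

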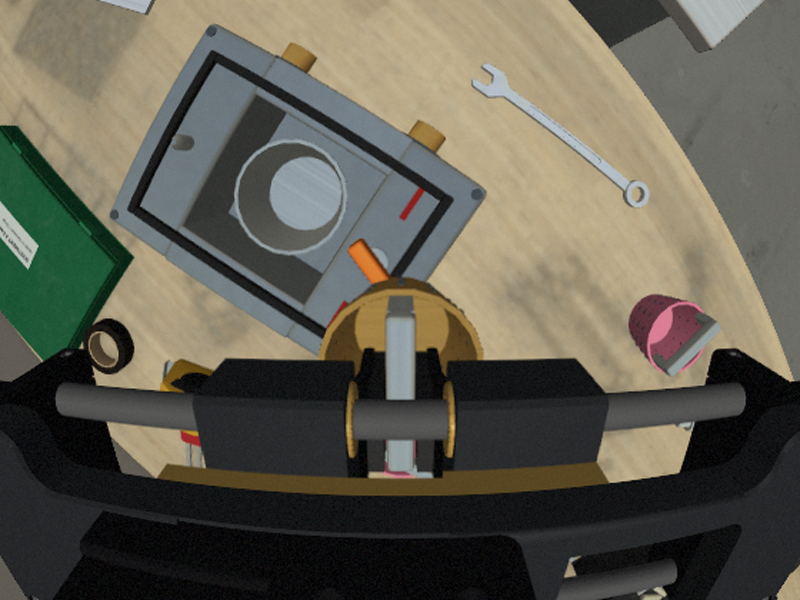

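The wrist view shows the housing with the basket rim (circle about (290,197)), the floor disc (309,194), the dowel tip (178,141), a red mark (412,205), and the gasket's corners at (213,53), (452,200) and (133,208). The cup hangs upright from the grip bar.

```bash
cat > fit.py <<'E'
from h import *
from scipy.optimize import least_squares
def fit(obs,c,free_z=False):
    def res(p):
        cs,s=np.cos(p[2]),np.sin(p[2]); out=[]
        for uv,X in obs:
            W=[p[0]+cs*X[0]-s*X[1],p[1]+s*X[0]+cs*X[1],X[2]+(p[3] if free_z else 0)]
            out+=list(proj('wrist',W,c)-np.array(uv)/(800/560))
        return np.array(out)
    r=least_squares(res,[.531,.02,.23]+([0.] if free_z else []),loss='soft_l1'); return r.x,res(r.x).reshape(-1,2)
E
python3 - <<'E'
from fit import *
c=dict(np.load('c3.npz'))
# housing -x face has pipes (toward robot); slot/bar +y
obs=[((309,194),(0,0,.015)),((290.5,197),(0,0,.070)),((178,141),(0,-.072,.12)),((412,205),(-.042,.07,.1)),
((213,53),(-.059,-.089,.106)),((452,200),(-.059,.089,.106)),((133,208),(.059,-.089,.106)),
((212,28),(-.075,-.105,.1)),((484,191),(-.075,.105,.1)),((113,214),(.075,-.105,.1))]
for fz in(0,1):
    x,r=fit(obs,c,fz); print(np.round(x,4),np.degrees(x[2])); print(np.round(r,1).tolist())
# bar angle
for z in (.125,):
    pass
A=onz('wrist',np.array((361,242))*.7,.125,c);B=onz('wrist',np.array((379,285))*.7,.117,c);print(A,B)
E
```

```text
[0.5299 0.0222 0.2307] 13.215942420342627
[[-1.8, -0.3], [0.0, 0.2], [-2.2, -0.0], [1.1, -0.2], [0.0, -3.5], [3.5, -0.0], [-4.5, 0.9], [-0.2, -6.2], [5.8, 1.5], [-4.7, 2.1]]
[ 0.5318  0.0208  0.234  -0.0108] 13.40670803529601
[[-1.9, -0.5], [0.2, -0.0], [0.9, 1.3], [-1.9, -1.0], [1.7, -0.0], [-0.7, -0.8], [-0.7, 0.6], [1.4, -2.2], [0.9, 0.7], [-0.6, 1.8]]
[0.50754677 0.07433919 0.125     ] [0.51866333 0.10006046 0.117     ]
```

Run:
```python
from fit import *
c=dict(np.load('c3.npz')); print(c['K'].round(1).tolist())
T=np.array([.5169,.1169,.2387])
for zz in(.2382,.230):
    Q=[onz('wrist',np.array(p)*.7,zz,c) for p in[(400,313),(400,470)]]
    print(zz,np.round(Q,4).tolist(),np.linalg.norm(Q[1]-Q[0]),(Q[0]+Q[1])/2-T)
import cv2
im=cv2.imread('pics/w3.png'); save('','w3d',cv2.resize(im[195:345,200:360,::-1],None,fx=4,fy=4,interpolation=cv2.INTER_CUBIC))
```

```text
[[325.2, 0.0, 280.0], [0.0, 325.2, 211.1], [0.0, 0.0, 1.0]]
0.2382 [[0.4959, 0.0931, 0.2382], [0.5372, 0.1376, 0.2382]] 0.060635690413777615 [-0.00036634 -0.00156148 -0.0005    ]
0.23 [[0.4976, 0.095, 0.23], [0.5413, 0.142, 0.23]] 0.06418009733357889 [ 0.00255559  0.00161092 -0.0087    ]
```

View pics/w3d.png

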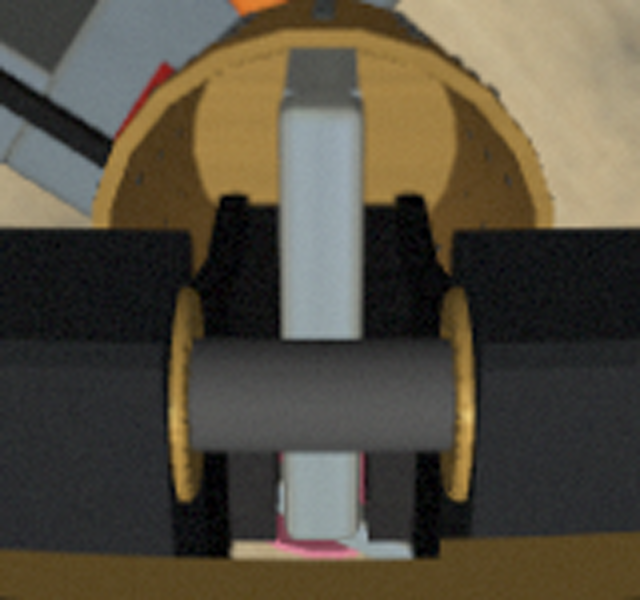

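Call:
apply_moves:
  series:
    - {"offset":[0.7,-4,0],"rot":[0,0,0]}
    - {"offset":[1.4,-8,-1],"rot":[0,0,0]}
    - {"offset":[1.4,-9.5,-3],"rot":[0,0,0]}
    - {"offset":[1.4,-9.5,-5],"rot":[0,0,0]}
    - {"offset":[1.4,-9.5,-5],"rot":[0,0,0]}
    - {"offset":[1.4,-9.5,-5],"rot":[0,0,0]}

```text
time: 6.5
position: [0.5314, 0.022, 0.1896]
tool_rot: [-0.401, 0.916, 0.0, -0.0]
ft_force: [-0.9, 0.2, -1.1]
grip_width: 0.0097
grip_force: 25.0
```

Run:
```python
from h import *
c=vision.calibration('wrist');im=save('wrist','w4')
o=get_obs(); print(np.round(o['position'],4))
save('','w4v',cv2.resize(im,(800,600),interpolation=cv2.INTER_CUBIC))
np.savez('c4.npz',**{k:np.array(c[k]) for k in('K','R','t')})
look('wrist',['basket_in','frame_seat','bar_head','dowel_top','strainer_cup'],c)
```

```text
[0.532  0.022  0.1902]
wrist basket_in [([0.5312, 0.0211, 0.0144], 0.6, [280.0, 196.0])]
wrist frame_seat []
wrist bar_head []
wrist dowel_top [([0.5488, -0.0517, 0.122], 0.95, [186.0, 173.0])]
wrist strainer_cup [([0.5307, 0.0256, 0.1138], 0.94, [285.0, 233.0]), ([0.5623, 0.4007, -0.0019], 0.79, [430.0, 384.0])]
```

View pics/w4v.png

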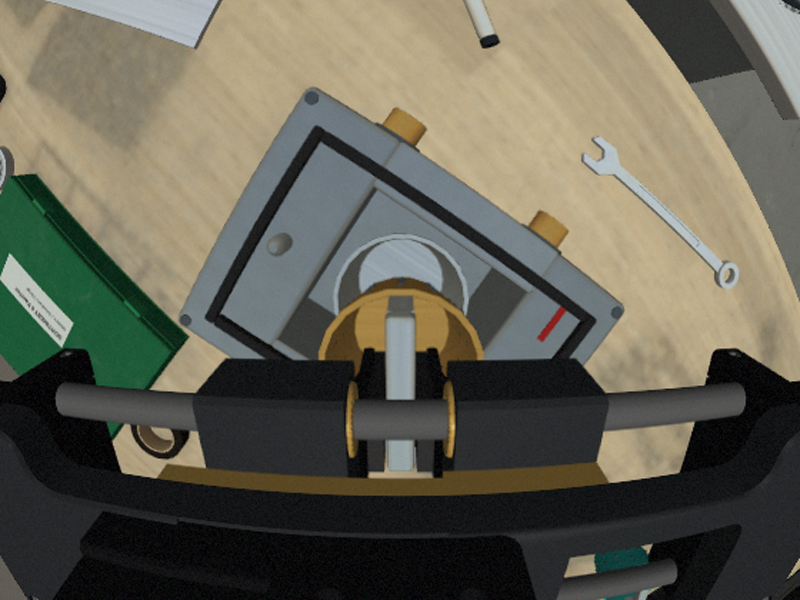

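The view shows the cup over the basket and laterally centred (rim 333..468, cup at x=401). I'll refit along the other axis.

Run:
```python
from fit import *
c=dict(np.load('c4.npz'))
obs=[((282,240),(0,-.072,.12)),((551,323),(-.042,.07,.1)),
((316,128),(-.059,-.089,.106)),((594,320),(-.059,.089,.106)),((211,320),(.059,-.089,.106)),
((310,88),(-.075,-.105,.1)),((622,308),(-.075,.105,.1)),((182,323),(.075,-.105,.1))]
for fz in(0,1):
    x,r=fit(obs,c,fz); print(np.round(x,4),np.degrees(x[2])); print(np.round(r,1).tolist())
# rim circle overlay at candidates: topmost rim pixel & sides
t=np.linspace(0,2*np.pi,181)
for P in[(.531,.021),(.534,.0245),(.528,.018)]:
    uv=np.array([proj('wrist',[P[0]+.037*np.cos(a),P[1]+.037*np.sin(a),.07],c) for a in t])/.7
    print(P,uv[:,0].min().round(),uv[:,0].max().round(),uv[:,1].min().round())
```

```text
[0.5299 0.0222 0.24  ] 13.752514745887737
[[-4.7, 6.5], [2.1, 0.4], [0.3, -2.6], [4.7, 0.1], [-4.2, 0.2], [-0.2, -3.8], [6.9, 0.5], [-4.6, 0.8]]
[ 0.5313  0.0233  0.2402 -0.0077] 13.76210584658428
[[-2.2, 7.2], [-1.5, -0.6], [1.8, 0.9], [0.3, -0.9], [-0.7, -0.7], [1.3, 0.4], [2.2, -0.2], [-0.7, -0.2]]
(0.531, 0.021) 337.0 463.0 238.0
(0.534, 0.0245) 337.0 463.0 246.0
(0.528, 0.018) 337.0 464.0 231.0
```

Call:
apply_moves:
  series:
    - {"offset":[-0.1,0,-2],"rot":[0,0,0]}
    - {"offset":[-0.1,0,-4],"rot":[0,0,0]}
    - {"offset":[-0.1,0,-6],"rot":[0,0,0]}
    - {"offset":[-0.1,0,-7.5],"rot":[0,0,0]}
    - {"offset":[-0.1,0,-8.3],"rot":[0,0,0]}
    - {"offset":[-0.1,0,-8.8],"rot":[0,0,0]}
    - {"offset":[-0.1,0,-9.2],"rot":[0,0,0]}
    - {"offset":[-0.1,0,-9.4],"rot":[0,0,0]}
    - {"offset":[-0.1,0,-9.4],"rot":[0,0,0]}

```text
time: 7.7
position: [0.5307, 0.0214, 0.0958]
tool_rot: [-0.401, 0.916, -0.0, 0.0]
ft_force: [-0.3, -0.3, -1.3]
grip_width: 0.0103
grip_force: 25.0
```

Call:
apply_moves:
  series:
    - {"offset":[0,0,-0.1],"rot":[0,0,0]}
    - {"offset":[0,0,-0.2],"rot":[0,0,0]}
    - {"offset":[0,0,-0.2],"rot":[0,0,0]}

```text
time: 8.0
position: [0.5308, 0.0215, 0.0944]
tool_rot: [-0.401, 0.916, -0.0, 0.0]
ft_force: [-0.8, 0.3, 4.2]
grip_width: 0.0099
grip_force: 25.0
```

Call:
apply_moves:
  series:
    - {"offset":[0,0,0],"rot":[0,0,0]}
    - {"offset":[0,0,0],"rot":[0,0,0]}
    - {"offset":[0,0,0],"rot":[0,0,0]}
  hand: 0.3

```text
time: 8.3
position: [0.5307, 0.0214, 0.0936]
tool_rot: [-0.401, 0.916, -0.0, 0.0]
ft_force: [0.5, 0.1, 0.2]
grip_width: 0.0236
grip_force: 0.0
```

Call:
apply_moves:
  series:
    - {"offset":[0,0,3],"rot":[0,0,0]}
    - {"offset":[0,0,7],"rot":[0,0,0]}
    - {"offset":[0,3,11],"rot":[0,0,8]}
    - {"offset":[-0.4,6,13],"rot":[0,0,16]}
    - {"offset":[-0.8,8.5,13],"rot":[0,0,17]}
    - {"offset":[-0.8,8.5,13],"rot":[0,0,17]}
    - {"offset":[-0.8,8.5,13],"rot":[0,0,17]}
  hand: 0.45

```text
time: 9.0
position: [0.5222, 0.1066, 0.2233]
tool_rot: [-0.532, 0.846, -0.0, -0.0]
ft_force: [0.5, -0.0, -0.6]
grip_width: 0.0393
grip_force: 0.0
```

Run:
```python
from h import *
c=vision.calibration('wrist');im=save('wrist','w5')
o=get_obs(); print(np.round(o['position'],4),o['q'][5])
np.savez('c5.npz',**{k:np.array(c[k]) for k in('K','R','t')})
look('wrist',['basket_in','frame_seat','bar_head','dowel_top','strainer_cup'],c)
save('','w5v',cv2.resize(im[60:300,120:440],None,fx=2.5,fy=2.5,interpolation=cv2.INTER_CUBIC))
```

```text
[0.5223 0.106  0.2231] -2.7014571872855964
wrist basket_in [([0.5301, 0.0234, 0.0187], 0.7, [239.0, 125.0])]
wrist frame_seat []
wrist bar_head [([0.5148, 0.0908, 0.1195], 0.96, [280.0, 197.0]), ([0.3377, 0.1299, -0.0015], 0.22, [428.0, 141.0])]
wrist dowel_top [([0.5148, 0.0876, 0.1148], 0.71, [279.0, 192.0]), ([0.5438, -0.0516, 0.1206], 0.59, [165.0, 51.0])]
wrist strainer_cup [([0.6096, 0.2249, -0.0022], 0.68, [259.0, 297.0])]
```

View pics/w5v.png

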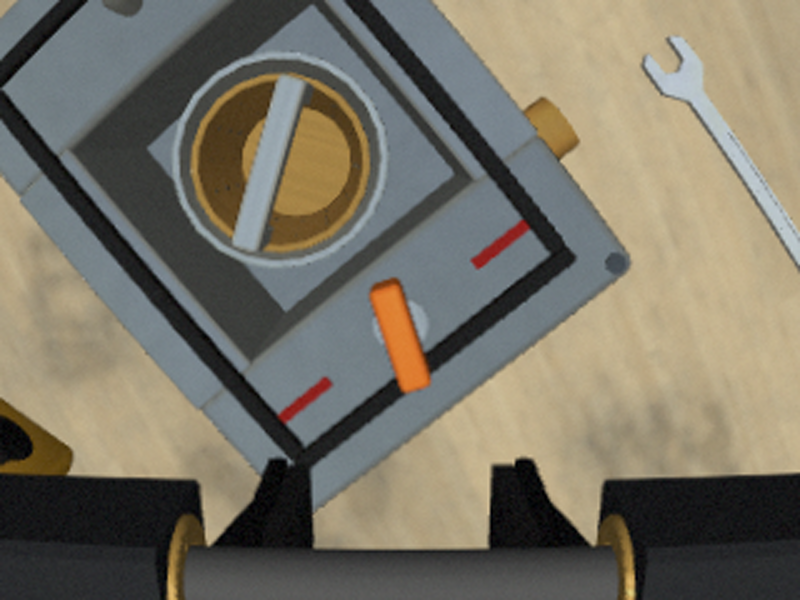

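The cup is nested concentrically. The orange bar's top runs from (385,285) to (415,388), and the red marks are at (500,246) and (305,399).

Run:
```python
from h import *
c=dict(np.load('c5.npz')); f=lambda p:np.array(p)/2.5+[120,60]
def d(p,q,z):
    A,B=onz('wrist',f(p),z,c),onz('wrist',f(q),z,c); v=B-A; return (A+B)/2,np.linalg.norm(v),np.degrees(np.arctan2(v[1],v[0]))%180
print(d((385,285),(415,388),.125)); print(d((500,246),(305,399),.1))
print(get_obs()['q'])
```

```text
(array([0.51388892, 0.08838708, 0.125     ]), np.float64(0.03308470368158644), np.float64(80.14940435574034))
(array([0.5143531 , 0.08946978, 0.1       ]), np.float64(0.08334187813986915), np.float64(13.073518784556919))
[-1.03662155e-02  4.33078471e-01  1.68556971e+00 -1.79694158e-04
  1.02392357e+00 -2.70123756e+00]
```

Call:
apply_moves:
  series:
    - {"offset":[-0.4,-0.8,0],"rot":[0,0,-8.4]}
    - {"offset":[-0.9,-1.7,0],"rot":[0,0,-16.8]}
    - {"offset":[-0.9,-1.7,0],"rot":[0,0,-25.2]}
    - {"offset":[-0.9,-1.7,0],"rot":[0,0,-33.6]}
    - {"offset":[-0.9,-1.7,0],"rot":[0,0,-42]}
    - {"offset":[-0.9,-1.7,0],"rot":[0,0,-50.4]}
    - {"offset":[-0.9,-1.7,0],"rot":[0,0,-58.8]}
    - {"offset":[-0.9,-1.7,0],"rot":[0,0,-67.2]}
    - {"offset":[-0.9,-1.7,0],"rot":[0,0,-75.6]}
    - {"offset":[-0.9,-1.7,0],"rot":[0,0,-84]}
    - {"offset":[-0.9,-1.7,0],"rot":[0,0,-92.4]}
    - {"offset":[-0.9,-1.7,0],"rot":[0,0,-100.8]}
    - {"offset":[-0.9,-1.7,0],"rot":[0,0,-109.2]}
    - {"offset":[-0.9,-1.7,0],"rot":[0,0,-117.6]}
    - {"offset":[-0.9,-1.7,0],"rot":[0,0,-126]}
    - {"offset":[-0.9,-1.7,0],"rot":[0,0,-134.4]}
    - {"offset":[-0.9,-1.7,0],"rot":[0,0,-142.8]}
    - {"offset":[-0.9,-1.7,0],"rot":[0,0,-151.2]}
    - {"offset":[-0.9,-1.7,0],"rot":[0,0,-159.6]}
    - {"offset":[-0.9,-1.7,0],"rot":[0,0,-164]}
  hand: 0.4

```text
time: 11.3
position: [0.5136, 0.0888, 0.2233]
tool_rot: [0.766, 0.643, -0.0, -0.0]
ft_force: [0.4, -0.2, -0.2]
grip_width: 0.035
grip_force: 0.0
```

Call:
apply_moves:
  series:
    - {"offset":[0,0,-3],"rot":[0,0,0]}
    - {"offset":[0,0,-6],"rot":[0,0,0]}
    - {"offset":[0,0,-8],"rot":[0,0,0]}
    - {"offset":[0,0,-9.3],"rot":[0,0,0]}
    - {"offset":[0,0,-9.3],"rot":[0,0,0]}

```text
time: 11.8
position: [0.513, 0.0889, 0.129]
tool_rot: [0.765, 0.644, -0.001, -0.001]
ft_force: [-0.2, -0.2, 1.3]
grip_width: 0.0349
grip_force: 0.0
```

Call:
apply_moves:
  series:
    - {"offset":[0,0,0],"rot":[0,0,0]}
    - {"offset":[0,0,0],"rot":[0,0,0]}
    - {"offset":[0,0,0],"rot":[0,0,0]}
    - {"offset":[0,0,0],"rot":[0,0,0]}
    - {"offset":[0,0,0],"rot":[0,0,0]}
  hand: 0
  newtons: 15

```text
time: 12.3
position: [0.5141, 0.0894, 0.1312]
tool_rot: [0.764, 0.645, 0.001, 0.001]
ft_force: [0.6, -0.2, 1.9]
grip_width: 0.0098
grip_force: 14.9
```

Call:
apply_moves:
  series:
    - {"offset":[0,0,0],"rot":[0,0,-7]}
    - {"offset":[0,0,0],"rot":[0,0,-14]}
    - {"offset":[0,0,0],"rot":[0,0,-21]}
    - {"offset":[0,0,0],"rot":[0,0,-28]}
    - {"offset":[0,0,0],"rot":[0,0,-35]}
    - {"offset":[0,0,0],"rot":[0,0,-42]}
    - {"offset":[0,0,0],"rot":[0,0,-49]}
    - {"offset":[0,0,0],"rot":[0,0,-56]}
    - {"offset":[0,0,0],"rot":[0,0,-63]}
    - {"offset":[0,0,0],"rot":[0,0,-67]}
    - {"offset":[0,0,0],"rot":[0,0,-67]}
    - {"offset":[0,0,0],"rot":[0,0,-67]}

```text
time: 13.5
position: [0.5142, 0.0893, 0.1312]
tool_rot: [0.993, 0.116, 0.001, 0.0]
ft_force: [1.7, -0.8, 4.4]
grip_width: 0.0098
grip_force: 15.0
```

Call:
apply_moves:
  series:
    - {"offset":[0,0,0],"rot":[0,0,0]}
    - {"offset":[0,0,0],"rot":[0,0,0]}
    - {"offset":[0,0,0],"rot":[0,0,0]}
    - {"offset":[0,0,5],"rot":[0,0,0]}
    - {"offset":[1.2,-4,10],"rot":[0,0,8]}
    - {"offset":[1.2,-4,12],"rot":[0,0,16]}
    - {"offset":[1.2,-4,12],"rot":[0,0,16]}
  hand: 0.4

```text
time: 14.2
position: [0.529, 0.048, 0.2549]
tool_rot: [0.968, 0.253, 0.005, 0.002]
ft_force: [-0.1, -0.3, -0.0]
grip_width: 0.0346
grip_force: 0.0
```

Run:
```python
from h import *
c=vision.calibration('wrist');im=save('wrist','w6')
o=get_obs(); print(np.round(o['position'],4),o['q'][5])
np.savez('c6.npz',**{k:np.array(c[k]) for k in('K','R','t')})
look('wrist',['basket_in','frame_seat','bar_head','dowel_top','strainer_cup'],c)
print(proj('wrist',[.5145,.089,.125],c))
save('','w6v',cv2.resize(im,(800,600),interpolation=cv2.INTER_CUBIC))
```

```text
[0.5269 0.0488 0.2525] 0.9425798016138099
wrist basket_in []
wrist frame_seat [([0.5, -0.3186, 0.034], 0.7, [475.0, 321.0])]
wrist bar_head [([0.5137, 0.0867, 0.115], 0.74, [232.0, 202.0])]
wrist dowel_top [([0.5469, -0.0522, 0.1178], 0.73, [380.0, 242.0])]
wrist strainer_cup [([0.6106, 0.2256, -0.0018], 0.88, [185.0, 60.0]), ([0.5644, 0.4055, -0.0043], 0.86, [69.0, 46.0]), ([0.5294, 0.0254, 0.0168], 0.83, [295.0, 195.0])]
[228.9290806  202.36385454]
```

View pics/w6v.png

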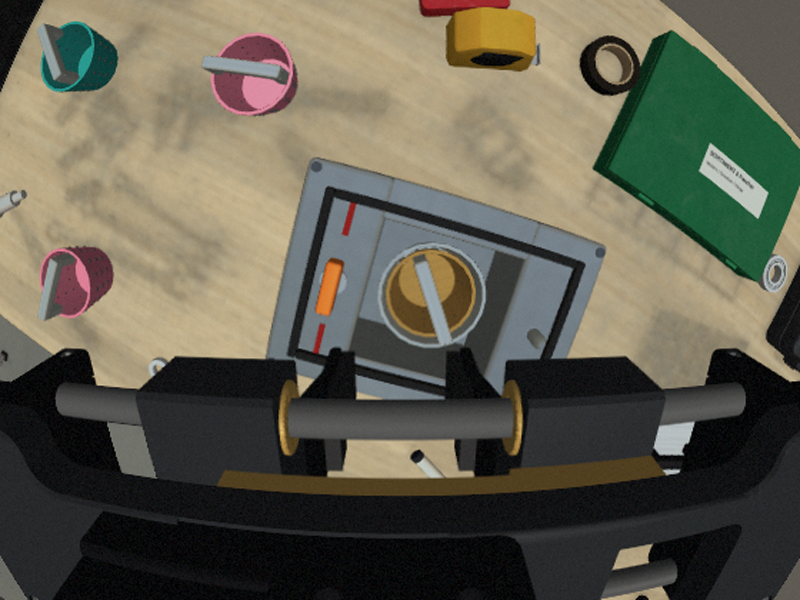

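The bar (336,262)–(325,312) is in line with the red marks (349,219) and (319,338), and the cup is nested. Next is the panel.

Call:
apply_moves:
  series:
    - {"offset":[0,-4,1],"rot":[0,0,8.5]}
    - {"offset":[-0.5,-8,1],"rot":[0,0,17]}
    - {"offset":[-1,-12,1],"rot":[0,0,25.5]}
    - {"offset":[-1.5,-16,1],"rot":[0,0,34]}
    - {"offset":[-2,-20,1],"rot":[0,0,42.5]}
    - {"offset":[-2.6,-24,1],"rot":[0,0,51]}
    - {"offset":[-2.6,-28,1],"rot":[0,0,59.5]}
    - {"offset":[-2.6,-32,1],"rot":[0,0,68]}
    - {"offset":[-2.6,-36,1],"rot":[0,0,76.5]}
    - {"offset":[-2.6,-40,1],"rot":[0,0,85]}
    - {"offset":[-2.6,-41,1],"rot":[0,0,86]}
    - {"offset":[-2.6,-41,1],"rot":[0,0,86]}
    - {"offset":[-2.6,-41,1],"rot":[0,0,86]}
  hand: 0.6

```text
time: 15.8
position: [0.499, -0.3593, 0.2592]
tool_rot: [0.536, 0.844, 0.001, -0.002]
ft_force: [0.1, 1.1, -0.6]
grip_width: 0.0521
grip_force: 0.0
```

Run:
```python
from h import *
c=vision.calibration('wrist');im=save('wrist','w7')
o=get_obs(); print(np.round(o['position'],4),o['q'][5],o['time'])
np.savez('c7.npz',**{k:np.array(c[k]) for k in('K','R','t')})
look('wrist',['access_panel','panel_handle'],c)
save('','w7v',cv2.resize(im,(800,600),interpolation=cv2.INTER_CUBIC))
```

```text
[ 0.4992 -0.3589  0.2595] -1.2462352963772694 15.85
wrist access_panel [([0.4995, -0.3176, -0.0001], 0.62, [295.0, 152.0])]
wrist panel_handle [([0.4983, -0.3178, 0.0357], 0.69, [295.0, 154.0])]
```

View pics/w7v.png

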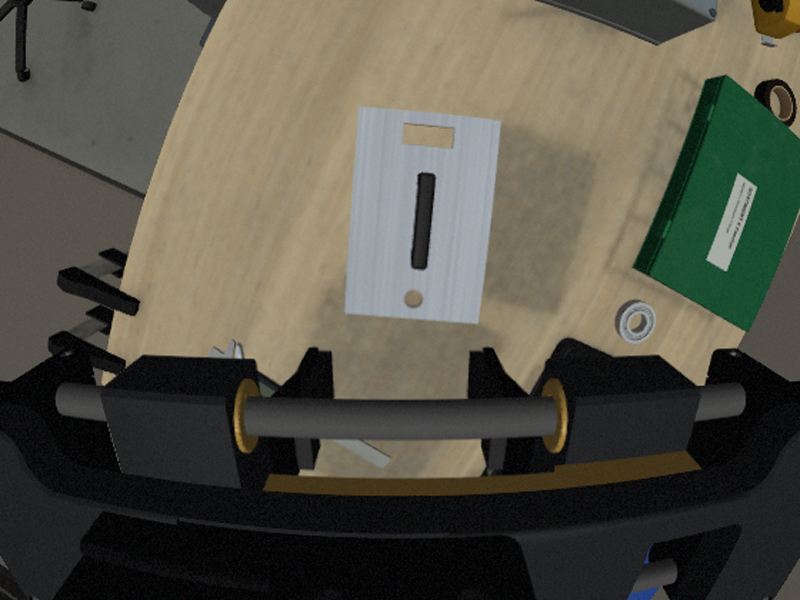

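The panel's corners are at (360,107), (500,121), (478,323) and (346,314), with the slot at (428,136), the hole at (413,298) and the handle from (427,174) to (418,268). That was the tenth picture, so the rest is numeric.

Run:
```python
from fit import *
import fit as F
from scipy.optimize import least_squares
def fit2(obs,c,x0,fz):
    def res(p):
        cs,s=np.cos(p[2]),np.sin(p[2]); out=[]
        for uv,X in obs: out+=list(proj('wrist',[p[0]+cs*X[0]-s*X[1],p[1]+s*X[0]+cs*X[1],X[2]+(p[3] if fz else 0)],c)-np.array(uv)*.7)
        return np.array(out)
    r=least_squares(res,list(x0)+([0.] if fz else []),loss='soft_l1'); return np.round(r.x,4),np.round(np.degrees(r.x[2]),2),np.round(res(r.x),1).tolist()
c=dict(np.load('c7.npz'))
pan=[((360,107),(-.06,.09,.006)),((500,121),(.06,.09,.006)),((478,323),(.06,-.09,.006)),((346,314),(-.06,-.09,.006)),((428,136),(0,.07,.006)),((413,298),(0,-.072,.006)),((422,221),(0,0,.045))]
for z in(0,1): print('panel',fit2(pan,c,(.5,-.318,.4),z))
# straight handle estimate
A,B=[onz('wrist',np.array(p)*.7,.045,c) for p in((427,174),(418,268))]; print('handle',(A+B)/2,np.linalg.norm(A-B),np.degrees(np.arctan2(*(A-B)[[1,0]]))-90)
c=dict(np.load('c6.npz'))
h=[((349,219),(.042,.07,.1)),((319,338),(-.042,.07,.1)),((331,287),(0,.07,.125)),((316,160),(.075,.105,.1)),((604,246),(.075,-.105,.1)),((331,189),(.059,.089,.106)),((584,264),(.059,-.089,.106)),((432,296),(0,0,.07))]
for z in(0,1): print('hous',fit2(h,c,(.531,.021,.23),z))
c=dict(np.load('c5.npz')); g=lambda p:tuple((np.array(p)/2.5+[120,60])/.7)
h=[(g((500,246)),(-.042,.07,.1)),(g((305,399)),(.042,.07,.1)),(g((400,337)),(0,.07,.125)),(g((280,158)),(0,0,.07)),(g((575,257)),(-.059,.089,.106)),(g((303,463)),(.059,.089,.106))]
for z in(0,1): print('hous5',fit2(h,c,(.531,.021,.23),z))
```

```text
panel (array([ 0.4992, -0.3178,  0.3589]), np.float64(20.56), [-1.3, -0.2, 0.4, -0.5, 0.0, 0.4, -1.0, -0.5, 0.1, -0.5, 0.4, 0.8, 0.8, 0.8])
panel (array([ 0.4994, -0.3178,  0.3582, -0.0029]), np.float64(20.52), [-0.8, 0.3, 0.1, -0.1, -0.2, -0.2, -0.6, -1.1, 0.1, -0.1, 0.5, 0.3, 0.9, 0.7])
handle [ 0.49848827 -0.31754942  0.045     ] 0.07305136381582321 20.198735312442267
hous (array([0.5307, 0.02  , 0.2342]), np.float64(13.42), [0.6, -0.1, 0.4, 0.4, -1.8, 2.0, -3.9, -3.2, 4.6, 0.8, -3.1, -2.2, 2.3, -0.1, 0.5, 0.6])
hous (array([ 0.5293,  0.0189,  0.234 , -0.0098]), np.float64(13.41), [1.9, 0.8, 2.3, -1.3, 0.1, 1.3, -1.6, -0.9, 0.6, 1.0, -1.1, -0.5, -1.4, -0.2, 0.0, -0.1])
hous5 (array([0.5302, 0.0206, 0.234 ]), np.float64(13.41), [0.1, -1.6, -0.2, -0.6, 0.2, 0.5, -1.1, -0.3, 1.7, 0.4, -0.4, 4.2])
hous5 (array([ 0.5302,  0.0212,  0.2277, -0.0057]), np.float64(13.04), [-0.6, -1.1, 0.3, -1.8, 0.0, -0.2, 0.1, 0.2, 0.2, 0.9, -0.1, 2.3])
```

Call:
apply_moves:
  series:
    - {"offset":[-0.1,2,-4],"rot":[0,0,-2.5]}
    - {"offset":[-0.1,4.3,-8],"rot":[0,0,-4.7]}
    - {"offset":[-0.1,4.3,-12],"rot":[0,0,-4.7]}
    - {"offset":[-0.1,4.3,-16],"rot":[0,0,-4.7]}
    - {"offset":[-0.1,4.3,-19],"rot":[0,0,-4.7]}
    - {"offset":[-0.1,4.3,-21],"rot":[0,0,-4.7]}
    - {"offset":[-0.1,4.3,-22],"rot":[0,0,-4.7]}
    - {"offset":[-0.1,4.3,-22],"rot":[0,0,-4.7]}
    - {"offset":[-0.1,4.3,-22],"rot":[0,0,-4.7]}

```text
time: 16.85
position: [0.4992, -0.3176, 0.0414]
tool_rot: [0.569, 0.822, -0.0, 0.001]
ft_force: [0.5, -0.0, 0.5]
grip_width: 0.0521
grip_force: 0.0
```

Call:
apply_moves:
  series:
    - {"offset":[0,0,0],"rot":[0,0,0]}
    - {"offset":[0,0,0],"rot":[0,0,0]}
    - {"offset":[0,0,0],"rot":[0,0,0]}
    - {"offset":[0,0,0],"rot":[0,0,0]}
    - {"offset":[0,0,0],"rot":[0,0,0]}
    - {"offset":[0,0,0],"rot":[0,0,0]}
    - {"offset":[0,0,0],"rot":[0,0,0]}
    - {"offset":[0,0,0],"rot":[0,0,0]}
  hand: 0
  newtons: 55

```text
time: 17.65
position: [0.4985, -0.3176, 0.0406]
tool_rot: [0.57, 0.822, 0.0, -0.0]
ft_force: [-0.9, 0.6, 1.3]
grip_width: 0.0125
grip_force: 55.0
```

Call:
apply_moves:
  series:
    - {"offset":[0,0,3],"rot":[0,0,0]}
    - {"offset":[0,0,7],"rot":[0,0,0]}
    - {"offset":[0,0,11],"rot":[0,0,0]}
    - {"offset":[0,1,15],"rot":[0,0,0]}
    - {"offset":[0.5,4,18],"rot":[0,0,-1]}
    - {"offset":[1,8,18],"rot":[0,0,-3]}
    - {"offset":[1.5,12,18],"rot":[0,0,-5]}
    - {"offset":[2,16,18],"rot":[0,0,-7.1]}
    - {"offset":[2.5,20,18],"rot":[0,0,-7.1]}
    - {"offset":[3,24,18],"rot":[0,0,-7.1]}
    - {"offset":[3.1,28,18],"rot":[0,0,-7.1]}
    - {"offset":[3.1,31,18],"rot":[0,0,-7.1]}
    - {"offset":[3.1,33,18],"rot":[0,0,-7.1]}
    - {"offset":[3.1,33.9,17],"rot":[0,0,-7.1]}
    - {"offset":[3.1,33.9,17],"rot":[0,0,-7.1]}
    - {"offset":[3.1,33.9,17],"rot":[0,0,-7.1]}

```text
time: 19.25
position: [0.529, 0.0208, 0.2096]
tool_rot: [0.619, 0.785, -0.001, -0.001]
ft_force: [-0.9, 0.1, -2.5]
grip_width: 0.0124
grip_force: 55.0
```

Run:
```python
from h import *
from scipy.spatial.transform import Rotation as R
c=vision.calibration('wrist');im=save('wrist','w8')
o=get_obs(); r=R.from_quat(o['tool_rot']).as_matrix(); print(np.round(o['position'],4),np.degrees(np.arctan2(r[1,1],r[0,1])),o['grip_width'],o['moment'],o['ft_force'])
look('wrist',['access_panel','panel_handle','dowel_top','bar_head','basket_in'],c)
print([proj('wrist',X,c).round(1) for X in ([.4985,.1084,.1655+.0],[.4985+0,.1,.1])])
np.savez('c8.npz',**{k:np.array(c[k]) for k in('K','R','t')})
save('scene','s8'); look('scene',['access_panel','panel_handle'],None);save('top','t8'); look('top',['access_panel','panel_handle'],None)
# slot & hole in wrist: sharp-edged openings in bright plate; report panel corners predicted
```

```text
[0.5295 0.0204 0.21  ] 13.417639950042322 0.012248589423742849 [-0.035808    0.00724051  0.00481935] [ 0.73013281  1.17501041 -3.19952273]
wrist access_panel [([0.5288, 0.0195, 0.1718], 0.7, [279.0, 252.0])]
wrist panel_handle [([0.5299, 0.0204, 0.2045], 0.74, [281.0, 277.0])]
wrist dowel_top []
wrist bar_head [([0.5184, 0.0873, 0.1152], 0.84, [287.0, 131.0])]
wrist basket_in [([0.3438, -0.1215, 0.0002], 0.28, [116.0, 263.0])]
[array([262.7,  90.1]), array([264.9, 108.7])]
scene access_panel [([0.5357, 0.022, 0.0125], 0.71, [248.0, 220.0]), ([0.5311, 0.0244, 0.1721], 0.67, [244.0, 190.0])]
scene panel_handle [([0.5324, 0.0207, 0.2064], 0.9, [245.0, 182.0])]
top access_panel [([0.5337, 0.0225, 0.1689], 0.93, [257.0, 213.0])]
top panel_handle [([0.5325, 0.0237, 0.2099], 0.69, [256.0, 213.0])]
```

Run:
```python
from h import *
c=dict(np.load('c8.npz')); im=cv2.cvtColor(cv2.imread('pics/w8.png'),cv2.COLOR_BGR2RGB)
hsv=cv2.cvtColor(im,cv2.COLOR_RGB2HSV)
m=cv2.inRange(hsv,(4,150,120),(18,255,255)); n,l,s,ct=cv2.connectedComponentsWithStats(m)
for i in range(1,n):
    if s[i,4]>30: print('orange',s[i],ct[i].round(1))
a=np.radians(13.42); ex=np.array([np.cos(a),np.sin(a)]); ey=np.array([-ex[1],ex[0]]); P=np.array([.5293,.0206]); H=np.array([.5305,.0208])
for sx,sy in((-1,-1),(-1,1),(1,1),(1,-1)):
    print('slot',proj('wrist',[*(P+ex*.021*sx+ey*(.07+.0085*sy)),.169+.006],c).round(1),'bar',proj('wrist',[*(H+ex*.017*sx+ey*(.07+.005*sy)),.125],c).round(1),
    'plate',proj('wrist',[*(P+ex*.06*sx+ey*.09*sy),.175],c).round(1))
u=proj('wrist',[*(P+ey*.07),.175],c).astype(int)
g=cv2.cvtColor(im,cv2.COLOR_RGB2GRAY)
print(u); 
print('row',g[u[1]-6,u[0]-45:u[0]+46].tolist()); print('col',u[1]-30,g[u[1]-30:u[1]+31,u[0]-25].tolist(),g[u[1]-30:u[1]+31,u[0]+22].tolist())
```

```text
orange [258 122  49  14 638] [282.  128.1]
slot [240.8 146.3] bar [257.1 135.6] plate [197.3 363.7]
slot [240.4 114.9] bar [257.  121.1] plate [170.4  97.4]
slot [319.5 114.9] bar [306.8 121.2] plate [389.7  97.4]
slot [319.  146.4] bar [306.6 135.6] plate [362.6 364. ]
[279 130]
row [160, 160, 160, 159, 163, 158, 146, 112, 87, 101, 101, 101, 102, 101, 101, 99, 102, 101, 100, 103, 103, 102, 101, 102, 88, 109, 127, 129, 130, 130, 130, 130, 129, 128, 129, 129, 129, 132, 131, 130, 126, 129, 130, 129, 128, 130, 126, 130, 127, 128, 129, 128, 126, 128, 126, 128, 127, 128, 127, 128, 128, 128, 128, 126, 127, 129, 128, 127, 128, 125, 125, 111, 97, 85, 106, 103, 102, 105, 106, 103, 105, 106, 106, 105, 89, 118, 146, 155, 160, 161, 165]
col 100 [159, 159, 158, 155, 156, 158, 157, 157, 158, 159, 159, 158, 155, 144, 112, 102, 101, 101, 103, 102, 103, 101, 101, 102, 103, 100, 104, 103, 101, 102, 103, 100, 101, 104, 102, 103, 102, 102, 104, 106, 101, 103, 104, 101, 99, 107, 144, 142, 158, 159, 159, 158, 156, 156, 158, 158, 158, 158, 158, 159, 160] [156, 154, 155, 157, 156, 154, 157, 156, 157, 156, 157, 158, 148, 140, 113, 102, 104, 106, 101, 101, 105, 83, 96, 109, 127, 128, 130, 128, 130, 130, 129, 131, 132, 126, 109, 81, 106, 109, 104, 106, 106, 104, 106, 106, 97, 110, 137, 147, 157, 158, 160, 158, 156, 158, 158, 156, 157, 159, 157, 157, 159]
```

Call:
apply_moves:
  series:
    - {"offset":[0.1,0,-2],"rot":[0,0,0]}
    - {"offset":[0.1,0,-3.5],"rot":[0,0,0]}
    - {"offset":[0.1,0,-4.5],"rot":[0,0,0]}
    - {"offset":[0.1,0,-5.3],"rot":[0,0,0]}
    - {"offset":[0.1,0,-5.9],"rot":[0,0,0]}
    - {"offset":[0.1,0,-5.9],"rot":[0,0,0]}
    - {"offset":[0.1,0,-5.9],"rot":[0,0,0]}

```text
time: 20.55
position: [0.5308, 0.0214, 0.1518]
tool_rot: [0.619, 0.785, 0.0, 0.0]
ft_force: [-0.5, 0.9, -2.7]
grip_width: 0.0121
grip_force: 55.0
```

Call:
apply_moves:
  series:
    - {"offset":[0,0,-0.2],"rot":[0,0,0]}
    - {"offset":[0,0,-0.4],"rot":[0,0,0]}
    - {"offset":[0,0,-0.6],"rot":[0,0,0]}
    - {"offset":[0,0,-0.6],"rot":[0,0,0]}
    - {"offset":[0,0,-0.6],"rot":[0,0,0]}

```text
time: 21.05
position: [0.5308, 0.0214, 0.146]
tool_rot: [0.619, 0.785, 0.0, 0.0]
ft_force: [-0.8, 0.3, 1.6]
grip_width: 0.0123
grip_force: 55.0
```

Gasket contact came at the expected height (TCP about 0.147), with no lateral force. Press on.

Call:
apply_moves:
  series:
    - {"offset":[0,0,-0.1],"rot":[0,0,0]}
    - {"offset":[0,0,-0.2],"rot":[0,0,0]}
    - {"offset":[0,0,-0.3],"rot":[0,0,0]}
    - {"offset":[0,0,-0.4],"rot":[0,0,0]}
    - {"offset":[0,0,-0.4],"rot":[0,0,0]}
    - {"offset":[0,0,-0.4],"rot":[0,0,0]}

```text
time: 21.65
position: [0.5308, 0.0214, 0.1427]
tool_rot: [0.619, 0.785, 0.0, 0.001]
ft_force: [-3.5, -0.6, 10.2]
grip_width: 0.0125
grip_force: 55.0
```

Call:
apply_moves:
  series:
    - {"offset":[0,0,-0.1],"rot":[0,0,0]}
    - {"offset":[0,0,-0.2],"rot":[0,0,0]}
    - {"offset":[0,0,-0.2],"rot":[0,0,0]}
    - {"offset":[0,0,-0.2],"rot":[0,0,0]}

```text
time: 22.05
position: [0.5308, 0.0214, 0.1418]
tool_rot: [0.619, 0.785, 0.0, 0.001]
ft_force: [-4.2, -0.4, 17.0]
grip_width: 0.0123
grip_force: 55.0
```

Call:
apply_moves:
  series:
    - {"offset":[0,0,-0.1],"rot":[0,0,0]}
    - {"offset":[0,0,-0.1],"rot":[0,0,0]}
    - {"offset":[0,0,-0.1],"rot":[0,0,0]}
    - {"offset":[0,0,-0.1],"rot":[0,0,0]}

```text
time: 22.45
position: [0.5308, 0.0214, 0.1415]
tool_rot: [0.619, 0.785, 0.0, 0.001]
ft_force: [-4.9, 1.9, 21.7]
grip_width: 0.0125
grip_force: 55.0
```

Run:
```python
from h import *
c=vision.calibration('wrist');im=save('wrist','w9')
o=get_obs(); print(np.round(o['position'],4),o['ft_force'],o['moment'],o['time'])
look('wrist',['access_panel','panel_handle','bar_head','dowel_top'],c)
hsv=cv2.cvtColor(im,cv2.COLOR_RGB2HSV)
m=cv2.inRange(hsv,(4,150,120),(18,255,255)); n,l,s,ct=cv2.connectedComponentsWithStats(m)
print([(s[i].tolist(),ct[i].round(1)) for i in range(1,n) if s[i,4]>100])
a=np.radians(13.42); e=np.array([-np.sin(a),np.cos(a)]);H=np.array([.5305,.0208])
print(proj('wrist',[*(H+e*.07),.125],c))
```

```text
[0.5308 0.0214 0.1415] [-5.05988459  0.63488735 20.74655644] [ 2.28172671e-03  1.02732206e+00 -5.85306770e-04] 22.5
wrist access_panel [([0.5311, 0.0226, 0.1039], 0.86, [280.0, 249.0])]
wrist panel_handle [([0.5326, 0.0204, 0.1342], 0.84, [282.0, 276.0])]
wrist bar_head [([0.5122, 0.0874, 0.1148], 0.8, [274.0, 133.0])]
wrist dowel_top [([0.3406, 0.1278, 0.0001], 0.62, [108.0, 54.0])]
[([245, 122, 69, 20, 1362], array([279. , 131.6]))]
[278.34696729 131.7906716 ]
```

```bash
python3 -c "
from rig import hand_in
print(hand_in())"
```

```text
the job is handed in; nothing more can be done
None
```

I handed the job in at about 22.5 s; the hand-in gave no verdict, but my last measurements show the cup nested, the orange bar aligned, and the panel held down at about 24 N at the gasket's stop height.

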